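# Free the sagging gate bolt of the soak-test bay and hold the gate ajar

### The job

The orange slip-on grip has come off the barrel bolt on the test bay's guard gate: push it fully home onto the bolt's bare handle pin. Then, with the grip, lift the sagging bolt so that it clears the keeper's bent-up lip while you draw it - lift it, never drag it hard against the keeper - and push the self-closing gate inwards until its bolt edge stands a hand's breadth open (6 to 12 cm). Finish holding the gate still and ajar by the grip, still fully home on the pin, so that the interlock can be checked; everything else on the bench stays where it is.

Things in the scene. Friction and masses are not known exactly. Their poses are not given: they have to be found in the camera images.
- grip: The slip-on grip: orange eight-sided straight plastic tube with black ends, 60 mm long, 24 mm over its flats, eight-sided bore 13 mm wide right through (either end may go first), 50 g. It lies on the bench on one of its flats. Origin: middle of its underside as it lies, 12 mm below its axis; its x axis runs along the tube.
- grip_mid (a point): The middle of the grip, on its axis, halfway along (12 mm above the bench as it lies).
- pin_root (a point): Centre of the shoulder face (a boss 20 mm wide) at the root of the bolt's handle pin, 34 mm in front of the gate's front face. Here -x points along the pin, level, away from the gate to the robot's side; y runs along the bolt towards the gate's hinge, the way the bolt is drawn. The pin's axis is 187 mm above the bench while the bolt sags, 195 mm when it is level.
- pin_seat (a point): The point on the pin's axis 30 mm out from the shoulder: the middle of the grip lies here (within 7 mm) when it is fully home against the shoulder, and the tube then covers the whole pin.
- pin_tip (a point): The free end of the steel handle pin, 47 mm out from the shoulder. The pin is round and 10 mm thick, its last 7 mm taper to 5 mm.
- barrel (a joint): Tilt of the barrel bolt (plate, guides, bolt: 0.45 kg) about its last, rear screw, rad: -0.075 hanging at the nose as found, 0 level, +0.05 the most. The screw is 100 mm from the pin (bolt shut) towards the hinge, so from sag to level the pin rises 7.5 mm; it turns about an axis parallel to the pin, which stays level. Not lifted, it drops by its own weight (3 N at the pin, 4 N when drawn).
- bolt (a joint): How far the bolt is drawn, m: 0 shut, 0.055 its full travel (friction about 2 N), sliding towards the hinge. While it sags, the keeper's lip catches the nose after 4 mm and stops it; with the pin raised 3 to 10 mm (best: to level) the nose passes over. Keep it lifted until 0.03, where the nose is past the lip; from 0.04 it is clear of the latch post and the gate can swing.
- keeper_lip (a point): Middle of the top edge of the keeper's bent-up lip, 4 mm thick along the bolt. It stands under the bolt's neck, where the 18 mm thick bolt is turned down to 8 mm behind its 20 mm long nose; while the bolt sags the neck straddles the lip.
- keeper: The fixed brass keeper on the latch post: a strap around the bolt's nose, 12 mm wide along the bolt, its bottom plate reaching 7 mm further towards the gate to the bent-up lip, standing 32 mm out from the post, on a 7 mm pad. Origin on the post's front face behind the lip, 195 mm above the bench; its y axis runs along the guard towards the gate's hinge, as pin_root's does while the gate is shut.
- gate (a joint): Opening of the gate, rad: 0 shut, growing as it swings inwards, away from the robot (counter-clockwise seen from above), to 0.9. A spring closes it: 0.42 N m shut, 0.54 N m at 0.35 rad (about 2.2 N at the pin), so it falls shut when let go. Its bolt edge is 284 mm from the hinge axis: 6 cm there is 0.21 rad, 12 cm is 0.43 rad.
- gate_hinge (a point): A point on the gate's upright hinge axis, 195 mm above the bench: 250 mm along the gate from the handle pin of the shut bolt and 10 mm behind the gate's front face.
- gate_edge (a point): Top front corner of the gate at its bolt edge. The gate is a yellow frame with clear sheet, 280 mm wide, 20 mm thick, its top 220 mm above the bench; the guard's posts are 228 mm high and there is nothing above them.
- screwdriver: Bystander: red-handled screwdriver, 200 mm long, lying along its x axis.
- spanner: Bystander: steel spanner, 180 mm long, lying along its x axis.
- meter: Bystander: yellow multimeter, 88 x 185 x 54 mm, lying on its back.
- mug: Bystander: blue mug, 80 mm wide, 95 mm high.
- jar: Bystander: clear jar with a black lid, 60 mm wide, 70 mm high.
- carton: Bystander: small cardboard box, 80 x 130 x 60 mm.

How it is judged:
By the outcome, as a careful person would: the job done as asked, in the order asked, and still so for the second after the job is handed in, while the arm keeps its last pose, push and grip.
It also fails if it takes over 54 s, if anything falls off the work surface, if the arm or the gripper's body presses on something with over 40 N, if the wrist force passes 120 N, or if a joint passes its speed limit or range.

### The arm

A 6-joint arm with a two-finger parallel gripper is mounted at the origin on the work surface. World frame = base frame: x ahead of the robot, y to its left, z up, the work surface at z = 0. Lengths are in mm, angles in rad, forces in N, time in s.
With the tool pointing down it reaches from about 350 to 975 mm from the base axis. Payload 7.1 kg.
Tool frame: the origin (TCP) lies midway between the tips of the shut fingers; the grasp point (between the pads) lies 19 mm behind it (ctrl.grip_depth is the distance from the TCP to the grasp point, in mm); z points along the fingers, y is the line along which they close (so a half turn about z gives the same grasp; the last joint's range is limited). The gripper opens to 88 mm and grips with 3 to 60 N. Pads are 20 mm wide; open, the fingers measure 115 mm over their backs; the gripper's body (75 mm by 178 mm) begins 61 mm behind the grasp point.
Start: joints at [-1.185, 0.423, 1.63, -0, 1.089, -0.019], TCP at [246.162, -574.464, 222.675] pointing down, gripper open.
Joint ranges: [-3, 3], [-0.9, 2.11], [0.09, 2.58], [-1.31, 4.45], [0.11, 2.69], [-2.54, 2.54]. Speed limits (rad/s): [2.39, 2.39, 3.01, 3.14, 3.14, 3.14].

### API

Orientations are given as a rotation vector (axis times angle).
In Python, from workcell import get_obs, vision, ctrl gives the robot as it stands.
- The arm moves only by the tool step_arm, never from a script. Its argument "plan" is a list of rows, each a list of 7 numbers: the opening, from -1 (shut) to 1 (fully open), then the shift along the tool's x, y, z as a fraction of full scale, then the turn, a rotation vector about the tool's x, y, z as a fraction of full scale. In form: [[fingers, dx, dy, dz, wx, wy, wz], ...]. A call has 1 to 20 rows; each row shifts and turns the commanded pose from where the row before left it, along the tool's axes as they then stand; what a row does not reach is not made up. Full scale, the value 1, is 50 mm for a shift and 0.12 rad for a turn. A row lasts 1/8 s, in which the tool goes at most 62.5 mm and 10.7 degrees, less where a joint would pass 70% of its speed; a pose out of reach is approached as far as the arm can. A call with a number of a shift or a turn outside -1 to 1 is refused whole. A call with a gripper value outside its range is refused whole. The fingers move at their own pace and stop on an object; the grip force is fixed at half the most. Time passes only in rows, so rows that do not move let the fingers close. It gives the time, the measured TCP pose, the force, the opening and the grip force at its end, in the units of the state.
- get_obs(): the state, without advancing time (a new reading comes with each control period).
- vision.get_image(name): name is "scene" or "top" or "wrist"; returns a dict with "pixels" (384x512x3 uint8, red, green, blue), "depth" (384x512 float32, mm along the optical axis (not along the pixel's ray), 0 where there is no reading), "fx", "fy", "cx", "cy" (pixels), "k1" (the pictures are not rectified: a ray, as slopes to the right and down, at radius r is drawn at 1 + k1 r^2 times it, then the intrinsics apply), "T" (4x4, takes a point from camera to world coordinates); the wrist camera has in their place "T_tool_cam" (4x4, takes a point from camera to tool coordinates, whose origin is the TCP and whose axes are the flange's). Camera axes: x right, y down, z forward; pixel columns grow to the right and rows downward; lengths in mm; the calibration is good to about 2 mm. A picture is of the moment at which its call begins: read the wrist's pose just before it.
- ctrl.close_job(): hands the job in; it is judged then, once.
The state is a dict: "t": time; "qpos": joint angles; "qvel": joint speeds; "joint_torque": joint torques, N m; "ee_pos": TCP position; "orientation": TCP orientation; "ft_force": force on the tool from outside, world axes, zero at the start; "moment": the same for the moment, N m; "width": finger opening in mm; "grasp_force": force on a finger pad.
Only numpy, scipy, OpenCV 4.12 (cv2) and the standard library are available. Lean on these libraries where they do the work, as an engineer would, in place of code of your own. Each camera call takes 0.05 s, during which the arm holds its last target. There are 200 camera calls.

## Working session

There is one attempt and no reset: what is moved stays moved. The work goes in short steps, Python scripts to look and compute and a tool call to move; the robot and the scene stay as the last step left them, time stands still between calls to the robot, and variables do not carry over. Pictures are saved under pics/ and viewed, at most 10 in all, crops included, and the job is handed in when it is done.

Besides the shell and the picture viewer there is one more tool, called by a JSON object that holds its "name" and its "arguments", one argument or row to a line. step_arm: Moves the arm, as the interface text tells. Its arguments: {"type":"object","properties":{"plan":{"type":"array","items":{"type":"array","items":{"type":"number","minimum":-1,"maximum":1}}}},"required":["plan"]}

```bash
ls; mkdir -p pics
cat > h.py <<'E'
import numpy as np, cv2
from scipy.spatial.transform import Rotation as R
from workcell import get_obs, vision, ctrl
def grab(n):
    o=get_obs(); im=vision.get_image(n)
    if n=='wrist':
        T=np.eye(4);T[:3,:3]=R.from_rotvec(o['orientation']).as_matrix();T[:3,3]=o['ee_pos'];im['T']=T@im['T_tool_cam']
    return im
def ray(im,u,v):
    d=np.array([(u-im['cx'])/im['fx'],(v-im['cy'])/im['fy']]);p=d.copy()
    for _ in range(20): p=d/(1+im['k1']*(p@p))
    return im['T'][:3,3], im['T'][:3,:3]@np.array([p[0],p[1],1.])
def onz(im,u,v,z):
    o,d=ray(im,u,v); return o+d*(z-o[2])/d[2]
def dep(im,u,v):
    o,d=ray(im,u,v); return o+d*im['depth'][int(v),int(u)]
def save(im,f): cv2.imwrite(f,cv2.cvtColor(im['pixels'],cv2.COLOR_RGB2BGR))
E
python3 - <<'E'
from h import *
for n in ['scene','top']:
    im=grab(n); save(im,f'pics/{n}0.png'); np.save(f'{n}0.npy',im,allow_pickle=True)
    print(n,im['fx'],im['k1'],im['T'].round(3).tolist())
    hsv=cv2.cvtColor(im['pixels'],cv2.COLOR_RGB2HSV)
o=get_obs();print(o['t'],o['orientation'],o['width'])
E
```

```text
pics
scene 413.6341316066983 -0.14944646416753324 [[-0.768, 0.382, -0.514, 1014.457], [0.641, 0.455, -0.618, 623.736], [-0.003, -0.804, -0.594, 785.28], [0.0, 0.0, 0.0, 1.0]]
top 491.6188326251454 0.03295163672810474 [[-0.016, -0.99, 0.141, 275.346], [-1.0, 0.016, 0.004, -34.325], [-0.006, -0.141, -0.99, 1547.645], [0.0, 0.0, 0.0, 1.0]]
0.1 [-3.07616012e+00 -6.31196611e-01  4.10624390e-04] 87.75948762793129
```

View pics/scene0.png

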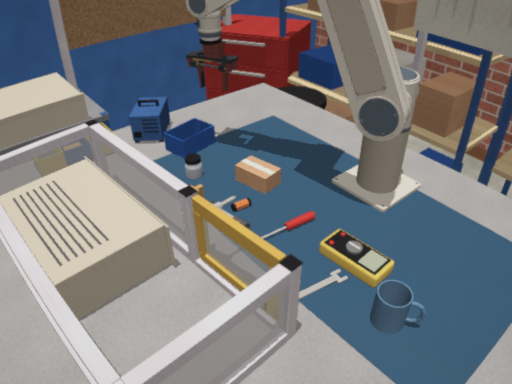

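View pics/top0.png

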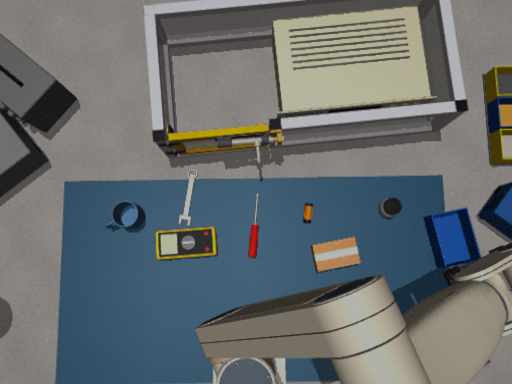

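The top view shows the gate at (168–278, 135) with its hinge at the left. The pin sticks down from about (258,145) and the grip is at (308,213). The screwdriver lies at (254,225).

Run:
```python
from h import *
im=np.load('top0.npy',allow_pickle=True).item()
c=cv2.resize(im['pixels'][110:235,160:330],None,fx=4.7,fy=4.7,interpolation=cv2.INTER_CUBIC); cv2.imwrite('pics/c1.png',c[:,:,::-1])
hsv=cv2.cvtColor(im['pixels'],cv2.COLOR_RGB2HSV)
sub=np.zeros(hsv.shape[:2],np.uint8); 
m=cv2.inRange(hsv,(5,140,100),(20,255,255)); sub[195:230,295:322]=m[195:230,295:322]
# include black ends: dark
v=hsv[...,2]; 
ys,xs=np.nonzero(sub); print('orange',len(xs),xs.mean(),ys.mean(),xs.min(),xs.max(),ys.min(),ys.max())
dk=np.zeros_like(sub); dk[195:230,295:322]=(v[195:230,295:322]<45)*255
ys2,xs2=np.nonzero(dk);print('dark',len(xs2),xs2.min(),xs2.max(),ys2.min(),ys2.max())
al=np.r_[np.c_[xs,ys],np.c_[xs2,ys2]].astype(np.float32)
r=cv2.minAreaRect(al);print(r)
P=np.array([onz(im,u,w,22)[:2] for u,w in cv2.boxPoints(r)]);print(P.round(1),onz(im,*r[0],22).round(1))
print(onz(im,xs.mean(),ys.mean(),22).round(1), im['depth'][213,308], dep(im,308,213).round(1))
for u,w in [(258,150),(260,165),(261,175),(258,178)]: print(u,w,dep(im,u,w).round(1))
```

```text
orange 102 307.6666666666667 212.37254901960785 304 311 205 219
dark 24 304 312 204 222
((307.59014892578125, 213.0082244873047), (7.333395004272461, 18.55982780456543), 5.19442892074585)
[[ 394.3 -174.4]
 [ 451.9 -181.3]
 [ 449.4 -204. ]
 [ 391.8 -197. ]] [ 421.8 -189.2   22. ]
[ 423.8 -189.5   22. ] 1528.1663 [ 421.6 -190.2   24.3]
258 150 [586.6 -37.7 189.1]
260 165 [580.4 -43.8   1.3]
261 175 [548.3 -46.5  -0.8]
258 178 [ 5.385e+02 -3.670e+01  5.000e-01]
```

View pics/c1.png

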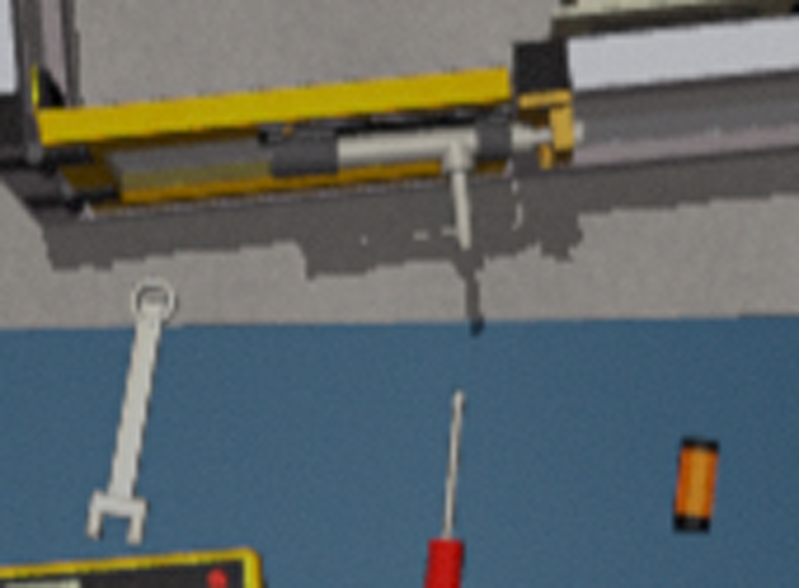

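```bash
cat >> h.py <<'E'
def to(pos,yaw,o=None):
    """tool-down pose with tool x axis at world yaw (tool y = perp): shift mm in tool axes, turn rad in tool axes"""
    o=o or get_obs(); A=R.from_rotvec(o['orientation'])
    best=None
    for k in (0,np.pi):
        B=R.from_euler('z',yaw+k)*R.from_euler('x',np.pi); w=(A.inv()*B).as_rotvec()
        if best is None or np.linalg.norm(w)<np.linalg.norm(best): best=w
    d=A.inv().apply(np.array(pos)-o['ee_pos'])
    print('pos',np.round(o['ee_pos'],1),'shift/50',(d/50).round(2),'turn/.12',(best/.12).round(2),'q6',np.round(o['qpos'],2))
E
python3 - <<'E'
from h import *
im=np.load('top0.npy',allow_pickle=True).item()
f=lambda u,v:(160+u/4.7-.4,110+v/4.7-.4)
def p(n,u,v,z): q=onz(im,*f(u,v),z);print(n,q.round(1));return q
def yaw(a,b): print('yaw-normal', (np.arctan2(*(b-a)[[1,0]])))
a=p('gate top front hinge end',40,145,220);b=p('gate top front bolt end',510,103,220)
yaw(b,a)
a=p('boss',458,170,190);b=p('tip',465,247,190);yaw(b,a)
a=p('rail front R post',575,88,228);b=p('rail far',798,62,228);
a=p('grip far',700,440,20);b=p('grip near',691,528,20);yaw(b,a)
p('scr tip',458,392,2)
A=R.from_rotvec(get_obs()['orientation']).as_matrix();print(A.round(3))
print(get_obs()['ee_pos'])
to([410,-190,190],-.12)
print(vision.get_image('wrist')['T_tool_cam'].round(3))
E
```

```text
gate top front hinge end [610.6 210.7 220. ]
gate top front bolt end [631.4 -66.6 220. ]
yaw-normal 1.6456379526549973
boss [598.6 -35.2 190. ]
tip [551.4 -38.7 190. ]
yaw-normal 0.07255251659430266
rail front R post [ 637.6 -104.7  228. ]
rail far [ 650.9 -235.9  228. ]
grip far [ 452.6 -193.3   20. ]
grip near [ 394.2 -185.5   20. ]
yaw-normal -0.13211324471559305
scr tip [490.  -32.9   2. ]
[[ 0.919  0.394 -0.001]
 [ 0.394 -0.919  0.001]
 [ 0.    -0.001 -1.   ]]
[ 245.96844683 -574.02245959  221.98431565]
pos [ 246. -574.  222.] shift/50 [ 6.04 -5.77  0.65] turn/.12 [-0.01  0.    4.37] q6 [-1.19  0.42  1.63 -0.    1.09 -0.02]
[[  -0.      -0.961   -0.278   77.458]
 [   1.      -0.      -0.       0.974]
 [   0.      -0.278    0.961 -161.521]
 [   0.       0.       0.       1.   ]]
```

{"name": "step_arm", "arguments": {
  "plan": [
    [1,0.7,-0.63,0.16,0,0,0],
    [1,0.7,-0.63,0.16,0,0,0],
    [1,0.7,-0.63,0.16,0,0,0],
    [1,0.7,-0.63,0.16,0,0,0],
    [1,0.7,-0.63,0.16,0,0,0],
    [1,0.7,-0.63,0.16,0,0,0],
    [1,0.7,-0.63,0.16,0,0,0],
    [1,0.7,-0.63,0.16,0,0,0],
    [1,0.7,-0.63,0.16,0,0,0],
    [1,0,0,0,0,0,0.9],
    [1,0,0,0,0,0,0.9],
    [1,0,0,0,0,0,0.9],
    [1,0,0,0,0,0,0.9],
    [1,0,0,0,0,0,0.8],
    [1,0,0,0,0,0,0]
  ]
}}

```text
t: 2.02
ee_pos: [424.0, -189.8, 150.6]
orientation: [-3.136, 0.192, 0.0]
ft_force: [0.6, 0.2, -0.5]
width: 87.9
grasp_force: 0.0
```

```bash
cat > g.py <<'E'
from h import *
im=grab('wrist'); 
hsv=cv2.cvtColor(im['pixels'],cv2.COLOR_RGB2HSV)
m=cv2.inRange(hsv,(5,140,90),(20,255,255))
n,l,s,c=cv2.connectedComponentsWithStats(m); 
for i in np.argsort(-s[1:,4])[:4]+1: print(s[i],c[i])
save(im,'pics/w1.png')
g=get_obs(); print(g['t'],g['orientation'],g['width']); to([423,-190,150],-.13)
i=1+np.argmax(s[1:,4]); ys,xs=np.nonzero(l==i); pt=np.c_[xs,ys].astype(np.float32)
r=cv2.minAreaRect(pt);print(r);print(np.array([onz(im,u,v,22) for u,v in cv2.boxPoints(r)]).round(1),onz(im,*r[0],22))
E
python3 g.py
```

```text
[247 165  21  40 635] [256.68503937 186.10551181]
[ 12 251  21   6  49] [ 22.53061224 252.91836735]
[371 342   7   4  12] [374.41666667 343.08333333]
[306 247   6   6  12] [308.58333333 249.41666667]
2.075 [-3.13574898e+00  1.90272190e-01  2.90384569e-04] 87.93001927958032
pos [ 424.  -189.8  150.6] shift/50 [-0.02  0.01  0.01] turn/.12 [-0.    0.    0.07] q6 [-0.45  0.3   2.03  0.    0.81  1.25]
((257.0, 184.5), (39.0, 20.0), 90.0)
[[ 449.7 -182.2   22. ]
 [ 447.  -204.1   22. ]
 [ 401.9 -199.    22. ]
 [ 404.7 -176.1   22. ]] [ 426.30843262 -190.39411245   22.        ]
```

View pics/w1.png

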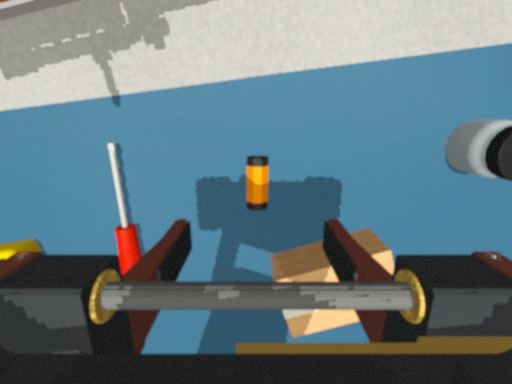

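The wrist view shows the grip centred at (257,182), upright and aligned with the tool. Measured centre is about (425,-190). I'll descend and grasp.

{"name": "step_arm", "arguments": {
  "plan": [
    [1,0.03,0.01,0.7,0,0,0.07],
    [1,0,0,0.7,0,0,0],
    [1,0,0,0.7,0,0,0],
    [1,0,0,0.5,0,0,0],
    [1,0,0,0.32,0,0,0],
    [1,0,0,0,0,0,0],
    [-1,0,0,0,0,0,0],
    [-1,0,0,0,0,0,0],
    [-1,0,0,0,0,0,0],
    [-1,0,0,0,0,0,0],
    [-1,0,0,0,0,0,0],
    [-1,0,0,0,0,0,0]
  ]
}}

```text
t: 3.58
ee_pos: [425.4, -190.5, 4.7]
orientation: [-3.135, 0.207, 0.0]
ft_force: [-0.1, -0.0, 0.1]
width: 31.1
grasp_force: 0.0
```

{"name": "step_arm", "arguments": {
  "plan": [
    [-1,0,0,0,0,0,0],
    [-1,0,0,0,0,0,0],
    [-1,0,0,0,0,0,0]
  ]
}}

```text
t: 3.95
ee_pos: [425.5, -190.5, 4.7]
orientation: [-3.135, 0.207, 0.0]
ft_force: [-0.2, -0.3, -0.2]
width: 23.7
grasp_force: 30.0
```

{"name": "step_arm", "arguments": {
  "plan": [
    [-1,0,0,-0.5,0,0,0],
    [-1,0,0,-0.8,0,0,0],
    [-1,0,0,-0.8,0,0,0],
    [-1,0,0,-0.8,0,0,0],
    [-1,0,0,-0.8,0,0,0],
    [-1,0.12,-0.61,0,0,0,0],
    [-1,0.12,-0.61,0,0,0,0],
    [-1,0.12,-0.61,0,0,0,0],
    [-1,0.12,-0.6,0,0,0,0],
    [-1,0.12,-0.6,0,0,0,0],
    [-1,0,0,0,0,0,-0.6],
    [-1,0,0,0,0,0,-0.6],
    [-1,0,0,0,0,0,-0.52],
    [-1,0,0,0,0,0,0],
    [-1,0,0,0,0,0,0]
  ]
}}

```text
t: 5.82
ee_pos: [475.0, -44.3, 189.6]
orientation: [-3.139, -0.115, 0.0]
ft_force: [-0.4, 0.0, -0.8]
width: 23.6
grasp_force: 30.0
```

Run:
```python
from h import *
im=grab('wrist'); np.save('w2.npy',im,allow_pickle=True)
c=cv2.resize(im['pixels'][0:240,100:420],None,fx=2.5,fy=2.5,interpolation=cv2.INTER_CUBIC); cv2.imwrite('pics/w2.png',c[:,:,::-1])
to([482,-44,179.7],.074); print(im['fx'],im['k1'],get_obs()['width'])
```

```text
pos [475.  -44.3 189.6] shift/50 [0.14 0.   0.2 ] turn/.12 [-0.  0. -0.] q6 [-0.12  0.25  1.98 -0.    0.91  1.38]
266.04136828204764 -0.0021978054280293985 23.826946424187216
```

View pics/w2.png

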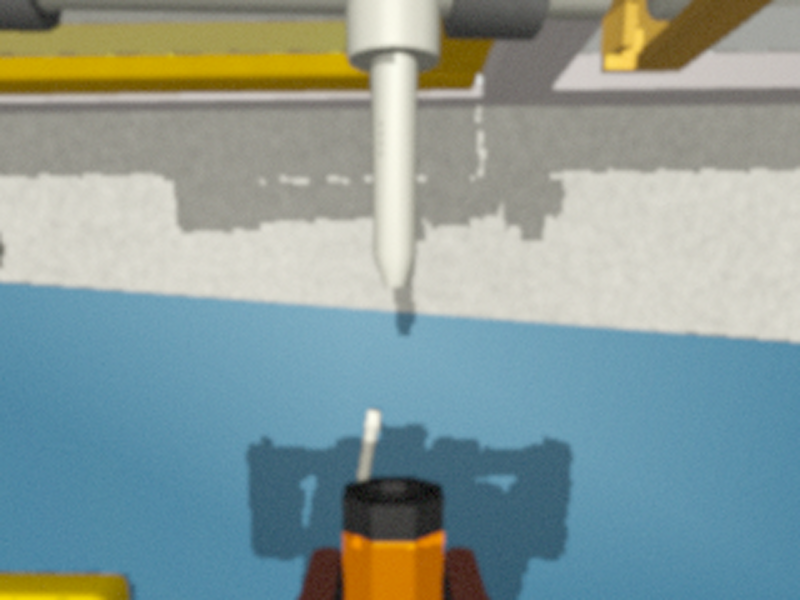

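The view shows the pin axis running from (394,62) to (395,285) in crop pixels. The held grip is at (342–444, 500), nicely in line with the pin.

Run:
```python
from h import *
im=np.load('w2.npy',allow_pickle=True).item()
f=lambda u,v:(100+u/2.5-.3,v/2.5-.3)
def p(n,u,v,z): 
    q=onz(im,*f(u,v),z);print(n,q.round(1));return q
r=p('root',394.5,64,187);t=p('tip',395,286,187)
print('yaw',np.arctan2(*(r-t)[[1,0]]),np.linalg.norm(r-t))
for v in (70,150,230):
    a=p('L',371+5*(v-60)/180,v,187);b=p('R',418-5*(v-60)/180,v,187);print(np.linalg.norm(a-b))
a=p('gripL',342,530,196.9);b=p('gripR',444,530,196.9);print((a+b)/2,np.linalg.norm(a-b))
a=p('faceTop',394,480,206)
o=get_obs();c,s=np.cos(.074),np.sin(.074)
for n,q in (('tip',t),('root',r),('grip',(a+b)/2)):
    d=q-o['ee_pos']; print(n,'along',d[0]*c+d[1]*s,'lat(tool y)',d[0]*s-d[1]*c)
# pin height check from depth
for v in (80,150,220): print(dep(im,*f(395,v)).round(1))
```

```text
root [599.2 -36.  187. ]
tip [553.  -39.5 187. ]
yaw 0.07655376132299718 46.387950464262836
L [597.7 -31.  187. ]
R [598.5 -41.1 187. ]
10.128008279978438
L [581.9 -32.6 187. ]
R [582.6 -42.  187. ]
9.435764414971253
L [565.1 -34.2 187. ]
R [565.7 -42.8 187. ]
8.700853870632015
gripL [494.4 -30.8 196.9]
gripR [496.2 -55.9 196.9]
[495.30036151 -43.31316224 196.9       ] 25.167459454633896
faceTop [510.7 -42.4 206. ]
tip along 78.13485814371626 lat(tool y) 1.0501803424058007
root along 124.52265734398505 lat(tool y) 0.9317167174211303
grip along 28.054324233166394 lat(tool y) 6.954445428640817
[594.5 -36.4 193.2]
[581.3 -37.4 192.2]
[567.3 -38.5 190.4]
```

{"name": "step_arm", "arguments": {
  "plan": [
    [-1,0,0.01,0.2,0,0,0],
    [-1,0.4,0,0,0,0,0],
    [-1,0.4,0,0,0,0,0],
    [-1,0.1,0,0,0,0,0],
    [-1,0.1,0,0,0,0,0],
    [-1,0.1,0,0,0,0,0],
    [-1,0,0,0,0,0,0]
  ]
}}

```text
t: 6.75
ee_pos: [530.0, -40.6, 179.7]
orientation: [-3.139, -0.117, -0.0]
ft_force: [0.7, 0.9, -0.1]
width: 23.8
grasp_force: 30.0
```

Run:
```python
from h import *
im=grab('wrist'); np.save('w3.npy',im,allow_pickle=True)
c=cv2.resize(im['pixels'][0:240,100:420],None,fx=2.5,fy=2.5,interpolation=cv2.INTER_CUBIC); cv2.imwrite('pics/w3.png',c[:,:,::-1])
to([482,-44,179.7],.074); print(get_obs()['ft_force'],get_obs()['moment'])
```

```text
pos [529.8 -40.6 179.7] shift/50 [-0.96 -0.   -0.  ] turn/.12 [-0.    0.    0.01] q6 [-0.1   0.34  1.87 -0.    0.93  1.4 ]
[-0.76597112 -0.30704973  0.37485925] [ 0.01197139 -0.04982428 -0.05404925]
```

View pics/w3.png

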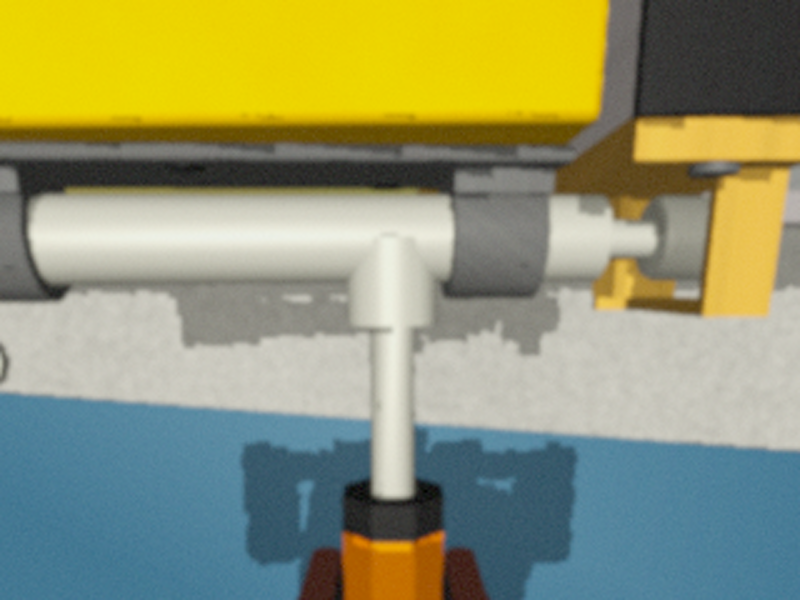

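The pin has entered the bore centred (bore mouth at about (393,490)), with no side load. I'll keep pushing.

{"name": "step_arm", "arguments": {
  "plan": [
    [-1,0.1,0,0,0,0,0],
    [-1,0.1,0,0,0,0,0],
    [-1,0.1,0,0,0,0,0],
    [-1,0.1,0,0,0,0,0],
    [-1,0.1,0,0,0,0,0],
    [-1,0.1,0,0,0,0,0],
    [-1,0,0,0,0,0,0]
  ]
}}

```text
t: 7.68
ee_pos: [560.3, -38.4, 179.7]
orientation: [3.139, 0.118, 0.0]
ft_force: [-1.1, 0.2, -1.4]
width: 23.6
grasp_force: 30.0
```

{"name": "step_arm", "arguments": {
  "plan": [
    [-1,0.05,0,0,0,0,0],
    [-1,0.05,0,0,0,0,0],
    [-1,0.03,0,0,0,0,0],
    [-1,0,0,0,0,0,0]
  ]
}}

```text
t: 8.18
ee_pos: [566.5, -37.9, 179.7]
orientation: [3.139, 0.117, 0.0]
ft_force: [-0.4, 0.7, -0.8]
width: 23.3
grasp_force: 30.0
```

{"name": "step_arm", "arguments": {
  "plan": [
    [-1,0.03,0,0,0,0,0],
    [-1,0.03,0,0,0,0,0],
    [-1,0,0,0,0,0,0]
  ]
}}

```text
t: 8.55
ee_pos: [569.3, -37.7, 179.6]
orientation: [3.139, 0.118, -0.001]
ft_force: [-1.1, -0.4, 0.2]
width: 24.0
grasp_force: 30.0
```

{"name": "step_arm", "arguments": {
  "plan": [
    [-1,0.03,0,0,0,0,0],
    [-1,0.03,0,0,0,0,0],
    [-1,0,0,0,0,0,0]
  ]
}}

```text
t: 8.93
ee_pos: [570.3, -37.7, 179.2]
orientation: [3.139, 0.118, -0.007]
ft_force: [-6.9, -1.1, 3.2]
width: 23.6
grasp_force: 30.0
```

{"name": "step_arm", "arguments": {
  "plan": [
    [-1,0.03,0,0,0,0,0],
    [-1,0,0,0,0,0,0]
  ]
}}

```text
t: 9.18
ee_pos: [570.3, -37.6, 178.9]
orientation: [-3.139, -0.118, 0.012]
ft_force: [-11.7, -2.4, 5.3]
width: 23.6
grasp_force: 30.0
```

Run:
```python
from h import *
im=grab('wrist'); np.save('w4.npy',im,allow_pickle=True)
c=cv2.resize(im['pixels'][60:240,140:380],None,fx=3.3,fy=3.3,interpolation=cv2.INTER_CUBIC); cv2.imwrite('pics/w4.png',c[:,:,::-1])
to([570,-37.7,179.7],.0745); print(get_obs()['ft_force'],get_obs()['moment'])
```

```text
pos [570.3 -37.6 178.9] shift/50 [-0.01  0.   -0.02] turn/.12 [-0.    0.06  0.  ] q6 [-0.09  0.4   1.78 -0.    0.97  1.41]
[-11.70232148  -2.31879944   5.30118442] [-0.34379893  1.9409456  -0.01957603]
```

View pics/w4.png

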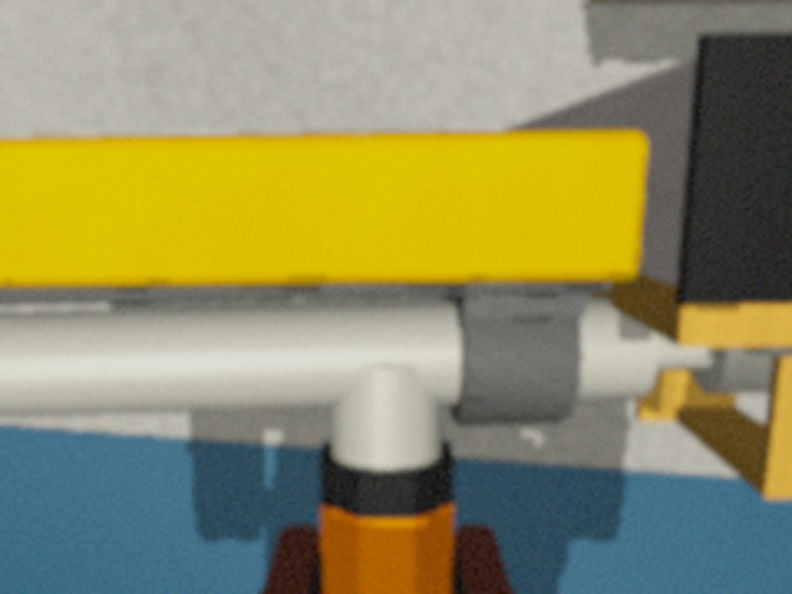

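The grip rim sits against the boss at about (388,465), so the grip is fully home. I'll ease the push and lift the pin.

{"name": "step_arm", "arguments": {
  "plan": [
    [-1,-0.04,0,0,0,0,0],
    [-1,0,0,-0.06,0,0,0],
    [-1,0,0,-0.06,0,0,0],
    [-1,0,0,-0.06,0,0,0],
    [-1,0,0,0,0,0,0],
    [-1,0,0,0,0,0,0]
  ]
}}

```text
t: 9.98
ee_pos: [570.3, -37.7, 187.9]
orientation: [3.139, 0.118, -0.006]
ft_force: [-6.6, -1.6, -4.5]
width: 23.6
grasp_force: 30.0
```

Run:
```python
from h import *
im=grab('wrist'); 
c=cv2.resize(im['pixels'][60:240,140:380],None,fx=3.3,fy=3.3,interpolation=cv2.INTER_CUBIC); cv2.imwrite('pics/w5.png',c[:,:,::-1])
to([569.6,-37.7,188.5],.0745);o=get_obs(); print(o['ft_force'],o['moment'])
s=grab('scene');save(s,'pics/s5.png')
```

```text
pos [570.2 -37.7 187.9] shift/50 [-0.01 -0.   -0.01] turn/.12 [0.   0.03 0.  ] q6 [-0.09  0.39  1.77 -0.    0.98  1.41]
[-6.78055654 -2.84999603 -3.14613878] [-0.38534     1.17157524  0.00510787]
```

The wrist carries about 3 N, matching the free bolt weight. Next is a slow draw.

{"name": "step_arm", "arguments": {
  "plan": [
    [-1,0,0,-0.02,0,0,0],
    [-1,0,-0.06,0,0,0,0],
    [-1,0,-0.06,0,0,0,0],
    [-1,0,-0.06,0,0,0,0],
    [-1,0,-0.06,0,0,0,0]
  ]
}}

```text
t: 10.7
ee_pos: [569.2, -26.1, 188.8]
orientation: [3.138, 0.118, -0.007]
ft_force: [-6.2, -4.5, -5.2]
width: 23.8
grasp_force: 30.0
```

{"name": "step_arm", "arguments": {
  "plan": [
    [-1,0,-0.08,0,0,0,0],
    [-1,0,-0.08,0,0,0,0],
    [-1,0,-0.08,0,0,0,0],
    [-1,0,-0.08,0,0,0,0],
    [-1,0,-0.08,0,0,0,0],
    [-1,0,0,0,0,0,0]
  ]
}}

```text
t: 11.45
ee_pos: [567.6, -5.7, 188.7]
orientation: [3.139, 0.118, -0.007]
ft_force: [-7.2, -1.8, -3.5]
width: 23.7
grasp_force: 30.0
```

{"name": "step_arm", "arguments": {
  "plan": [
    [-1,0,-0.09,0,0,0,0],
    [-1,0,-0.09,0,0,0,0],
    [-1,0,-0.09,0,0,0,0],
    [-1,0,-0.09,0,0,0,0],
    [-1,0,0,0,0,0,0]
  ]
}}

```text
t: 12.08
ee_pos: [568.1, 12.9, 189.5]
orientation: [-3.139, -0.118, 0.0]
ft_force: [-2.5, -1.1, -5.2]
width: 24.0
grasp_force: 30.0
```

Run:
```python
from h import *
im=grab('wrist'); np.save('w6.npy',im,allow_pickle=True)
c=cv2.resize(im['pixels'][30:240,140:420],None,fx=2.85,fy=2.85,interpolation=cv2.INTER_CUBIC); cv2.imwrite('pics/w6.png',c[:,:,::-1])
o=get_obs(); print(o['ee_pos'],o['ft_force'],o['moment'])
# plan for the swing: hinge from root and yaw
psi=.0750; ex=np.array([np.cos(psi),np.sin(psi)]); ey=np.array([-ex[1],ex[0]])
root=np.array([599.2,-36.0]); H=root+250*ey+44*ex; print('hinge',H)
p=o['ee_pos'][:2]; print('pin rel hinge along gate,front',(p-H)@ey,(p-H)@ex)
R2=lambda a:np.array([[np.cos(a),-np.sin(a)],[np.sin(a),np.cos(a)]])
prev=p
for k in range(1,9):
    a=.04*k; q=H+R2(a)@(p-H); yaw=psi+a-.04 ; d=q-prev; prev=q
    print(round(a,2),q.round(1),'tool dx dy /50 (axes before row)',((d@[np.cos(yaw),np.sin(yaw)])/50).round(3),((d@[np.sin(yaw),-np.cos(yaw)])/50).round(3))
```

```text
[568.2140056   12.85139061 189.6662248 ] [-2.92220879e+00 -4.94981902e-03 -5.83913457e+00] [0.09389029 0.53614164 0.11054432]
hinge [624.34388118 216.59411165]
pin rel hinge along gate,front -198.96416804409532 -71.23846673334978
0.04 [576.4  10.8] tool dx dy /50 (axes before row) 0.16 0.054
0.08 [584.7   9. ] tool dx dy /50 (axes before row) 0.16 0.054
0.12 [593.    7.6] tool dx dy /50 (axes before row) 0.16 0.054
0.16 [601.4   6.5] tool dx dy /50 (axes before row) 0.16 0.054
0.2 [609.8   5.8] tool dx dy /50 (axes before row) 0.16 0.054
0.24 [618.3   5.3] tool dx dy /50 (axes before row) 0.16 0.054
0.28 [626.7   5.3] tool dx dy /50 (axes before row) 0.16 0.054
0.32 [635.2   5.5] tool dx dy /50 (axes before row) 0.16 0.054
```

View pics/w6.png

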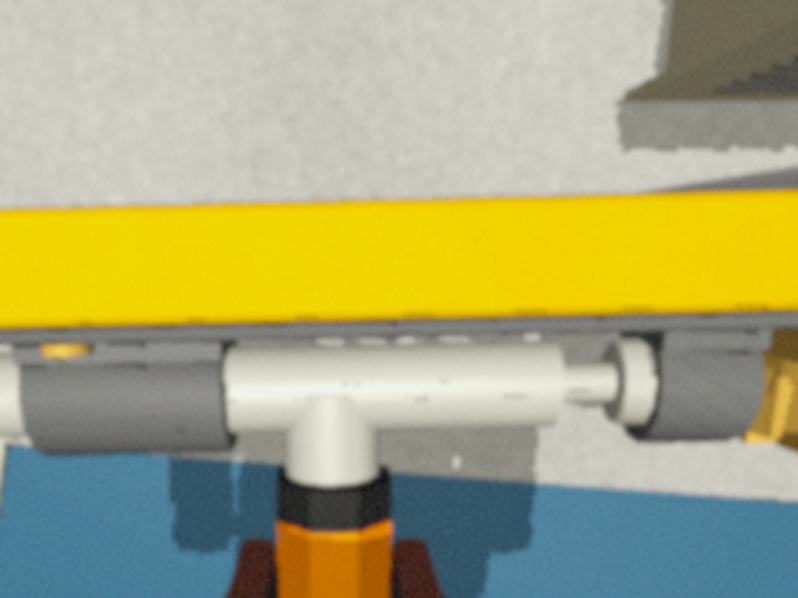

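The bolt is drawn and the nose clears the keeper (nose at (640,380), keeper at (785,385)). Now I'll swing the gate on its arc.

{"name": "step_arm", "arguments": {
  "plan": [
    [-1,0.08,0.028,0,0,0,-0.167],
    [-1,0.08,0.028,0,0,0,-0.167],
    [-1,0.08,0.028,0,0,0,-0.167],
    [-1,0.08,0.028,0,0,0,-0.167],
    [-1,0.08,0.028,0,0,0,-0.167],
    [-1,0.08,0.028,0,0,0,-0.167],
    [-1,0,0,0,0,0,0]
  ]
}}

```text
t: 13.0
ee_pos: [593.4, 6.9, 189.7]
orientation: [3.127, 0.306, 0.001]
ft_force: [-1.8, 1.1, -4.7]
width: 23.6
grasp_force: 30.0
```

{"name": "step_arm", "arguments": {
  "plan": [
    [-1,0.08,0.028,0,0,0,-0.167],
    [-1,0.08,0.028,0,0,0,-0.167],
    [-1,0.08,0.028,0,0,0,-0.167],
    [-1,0.08,0.028,0,0,0,-0.167],
    [-1,0.08,0.028,0,0,0,-0.167],
    [-1,0.08,0.028,0,0,0,-0.167],
    [-1,0.08,0.028,0,0,0,-0.167],
    [-1,0.08,0.028,0,0,0,-0.167],
    [-1,0.08,0.028,0,0,0,-0.167],
    [-1,0.08,0.028,0,0,0,-0.167],
    [-1,0,0,0,0,0,0],
    [-1,0,0,0,0,0,0]
  ]
}}

```text
t: 14.5
ee_pos: [635.2, 4.8, 189.6]
orientation: [3.08, 0.617, -0.0]
ft_force: [-2.7, 0.3, -5.1]
width: 23.5
grasp_force: 30.0
```

Run:
```python
from h import *
im=grab('wrist'); t=grab('top')
a=cv2.resize(im['pixels'][0:240,100:420],None,fx=1.6,fy=1.6,interpolation=cv2.INTER_CUBIC)
b=cv2.resize(t['pixels'][90:195,150:310],None,fx=1.6*2.0,fy=3.2,interpolation=cv2.INTER_CUBIC)[:, :512]
b=cv2.resize(t['pixels'][90:195,150:310],(512,336),interpolation=cv2.INTER_CUBIC)
cv2.imwrite('pics/f7.png',cv2.resize(np.vstack([a[:264],b]),None,fx=1,fy=1)[:600,:,::-1])
o=get_obs(); print(o['ee_pos'],o['ft_force'],o['moment'],o['qvel'].round(4) if hasattr(o['qvel'],'round') else o['qvel']); to([635,5.5,189.6],.075+.32)
hsv=cv2.cvtColor(t['pixels'],cv2.COLOR_RGB2HSV)
```

```text
[635.1295716    4.79580998 189.67250011] [-2.40853317  0.5321516  -4.39937795] [ 0.14632859  0.44923866 -0.0022012 ] [-0.0006  0.0002  0.0019 -0.0008  0.0029  0.0014]
pos [635.1   4.8 189.7] shift/50 [ 0.   -0.01  0.  ] turn/.12 [0. 0. 0.] q6 [-0.01  0.47  1.63 -0.    1.04  1.16]
```

View pics/f7.png

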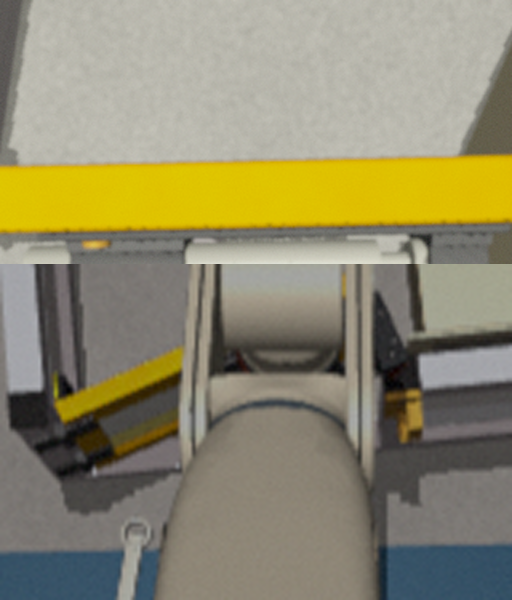

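The gate is swung open to about 0.32 rad and stays parallel to the tool. I'll use the last view to check the grip's seat.

Run:
```python
from h import *
im=grab('wrist')
c=cv2.resize(im['pixels'][60:240,140:380],None,fx=3.3,fy=3.3,interpolation=cv2.INTER_CUBIC); cv2.imwrite('pics/w8.png',c[:,:,::-1])
# gate top front edge: yellow lower boundary, z=220
hsv=cv2.cvtColor(im['pixels'],cv2.COLOR_RGB2HSV); m=cv2.inRange(hsv,(22,150,120),(32,255,255))
P=np.array([onz(im,u,np.nonzero(m[:,u])[0].max()+.5,220)[:2] for u in range(120,400,20)])
k=np.polyfit(P[:,1],P[:,0],1);print('gate angle',np.arctan(-k[0])-.075)
H=np.array([624.3,216.6]); print('dist hinge to front line (10)',((P-H)@[np.cos(.075+np.arctan(-k[0])-.075),np.sin(np.arctan(-k[0]))]).round(1))
o=get_obs();print(o['t'],o['ee_pos'],o['ft_force'])
```

```text
gate angle 0.34941747338465523
dist hinge to front line (10) [-11.8 -12.1 -16.8 -12.2 -12.5 -12.3 -12.6 -12.4 -12.7 -13.  -12.8 -13.1
 -12.9 -13.1]
14.65 [635.12925643   4.80210215 189.66588571] [-2.64292394  0.05256428 -3.76637622]
```

View pics/w8.png

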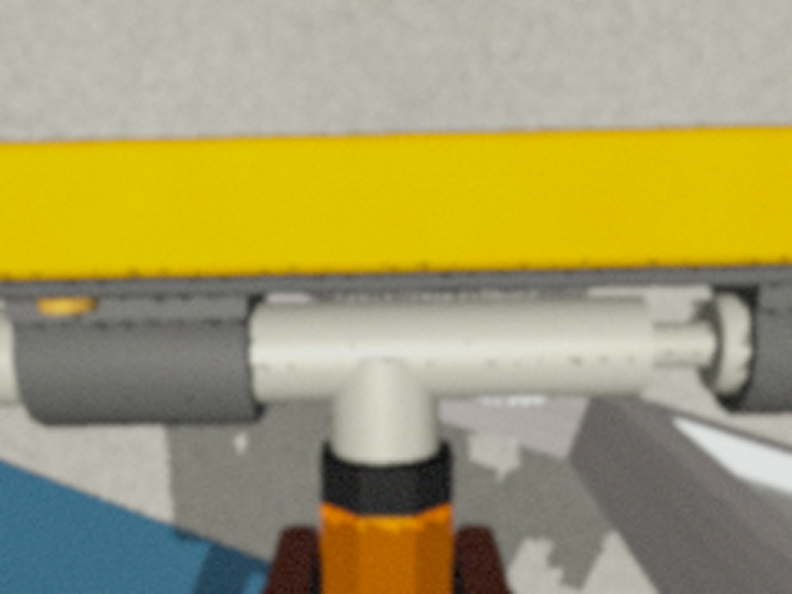

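The grip rim is still against the boss at about (387,460). The gate angle is about 0.33–0.35 rad, which is 9–10 cm at the bolt edge, and it is holding still. I'll hand in.

```bash
python3 -c "
from workcell import ctrl
print(ctrl.close_job())"
```

```text
the job is handed in; nothing more can be done
None
```

I pushed the grip fully home on the pin, lifted the bolt, drew it clear of the keeper's lip, and handed the job in with the gate held still about 9–10 cm open by the grip.

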